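# Prime the calibration pump until its indicator pin is fully out

### The arm

A 6-joint arm with a two-finger parallel gripper is mounted at the origin on the work surface. World frame = base frame: x ahead of the robot, y to its left, z up, the work surface at z = 0. Lengths are in m, angles in rad, forces in N, time in s.
With the tool pointing down it reaches from about 0.225 to 0.875 m from the base axis. Payload 3.4 kg.
Tool frame: the origin (TCP) lies between the finger pads; the fingertips stand 11 mm ahead of it and the grasp point (between the pads) lies 8 mm behind it; z points along the fingers, y is the line along which they close (so a half turn about z gives the same grasp; the last joint's range is limited). The gripper opens to 85 mm and grips with 20 to 120 N. Pads are 22 mm wide; open, the fingers measure 114 mm over their backs; the gripper's body (76 mm by 85 mm) begins 54 mm behind the grasp point. The pads swing forward as they close: fully open they stand 13 mm farther back than shut.
Start: joints at [-1.43, 0.276, 1.505, -0, 1.361, -0.121], TCP at [0.149, -0.555, 0.242] pointing down, gripper open.
Joint ranges: [-2.89, 2.89], [-0.75, 2.08], [0.22, 2.7], [-1.18, 4.32], [0.11, 2.71], [-2.7, 2.7]. Speed limits (rad/s): [2.57, 2.57, 3.14, 3.14, 3.14, 3.14].

### API

Orientations are given as a unit quaternion [w, x, y, z].
In Python, from rig import manip, imaging gives the robot as it stands. The module is installed in compiled form; this text tells all that it offers.
- The arm moves only by the tool jog_arm, never from a script. Its argument "deltas" is one flat list of numbers, 7 for each row, row after row: the turn, a rotation vector about the world's x, y, z in degrees, then the shift along the world's x, y, z in mm, then the opening, from 0 (shut) to 1 (fully open). In form: [ax, ay, az, tx, ty, tz, gripper, ax, ay, az, tx, ty, tz, gripper, ...]. A call has 1 to 20 rows; each row is the pose to reach, as a shift and turn from the pose commanded when the call began; what a row does not reach only later rows make up. A row lasts 1/10 s, in which the tool goes at most 50 mm and 8.59 degrees, less where a joint would pass 70% of its speed; a pose out of reach is approached as far as the arm can. A call with a gripper value outside its range is refused whole. The fingers move at their own pace and stop on an object; "grip_force" is the grip in N (left out, the last holds). Time passes only in rows, so rows that repeat a pose let the fingers close. It gives the time, the measured TCP pose, the force, the opening and the grip force at its end, in the units of the state.
- manip.get_state(): the state, without advancing time (a new reading comes with each control period).
- imaging.get_image(name): name is "scene" or "top" or "wrist"; returns the picture (480x640x3 uint8, blue, green, red); there is no depth.
- imaging.calibration(name): a dict with "mtx" (3x3 intrinsics, pixels), "cam_to_world" (4x4, takes a point from camera to world coordinates). Camera axes: x right, y down, z forward; pixel columns grow to the right and rows downward; lengths in m; the calibration is good to about 2 mm. The wrist camera is an equidistant fisheye: a pixel r from the principal point sees the ray r / f radians off the axis. A picture is of the moment at which its call begins: read the wrist's pose just before it. calibration takes no time and is no camera call; for the wrist camera it gives the pose at the moment of the call.
- manip.sign_off(): hands the job in; it is judged then, once.
The state is a dict: "clock": time; "qpos": joint angles; "qd": joint speeds; "effort": joint torques, N m; "position": TCP position; "ee_rot": TCP orientation; "contact_force": force on the tool from outside, world axes, zero at the start; "moment": the same for the moment, N m; "width": finger opening in m; "gripper_force": force on a finger pad.
Only numpy, scipy, OpenCV 4.12 (cv2) and the standard library are available. Lean on these libraries where they do the work, as an engineer would, in place of code of your own. Each camera call takes 0.05 s, during which the arm holds its last target. There are 200 camera calls.

### The job

Prime the green calibration pump: with your fingertips press its round plunger cap all the way down and let it spring all the way back up, again and again, until the indicator pin at the other end of the pump has popped fully out, with its whole red band and a sliver of bare steel below the band showing above the brass gland. Raise the pin only by pumping, never by touching it; do not lift, tip or shove the pump, and leave the other things on the counter alone. Finish with the plunger sprung back up.

Things in the scene. Friction and masses are not known exactly. Their poses are not given: they have to be found in the camera images.
- pump: Bench pump, 2.4 kg, loose on the counter, at any yaw within 2 rad: green base 170 x 90 x 20 mm (long side along its x), z up, origin at the centre of its underside. The steel barrel (46 mm across, top 92 mm up) with the plunger stands at x = -40 mm, y = 0 in its frame; the brass gland (22 mm across, top 60 mm up) with the indicator pin at x = +55 mm, y = 0.
- plunger_top (a point): Centre of the top of the plunger's cap: a black disc 40 mm across, 12 mm thick, yellow on top, on a rod in a coil spring. 130 mm above the counter when up, 20 mm lower fully pressed. Pressing takes about 4 to 6 N to start and about 12 N fully down; a push stopped at 5 or 6 N is only part of a stroke. It springs up by itself as the fingertip rises.
- plunger (a joint): How far the plunger is pressed, in m: 0 = up, 0.020 = fully down against its stop.
- pin (a joint): How far the indicator pin stands out, in m: starts at 0 to 0.007, fully out at 0.030 (red band clear and bare steel under it from 0.028). A ratchet lifts it in 3 mm teeth: a full stroke raises it about 6 mm, a shorter one less, under half almost nothing. It stays put as the plunger returns, which must come nearly all the way up. The last bit needs a full stroke; extra strokes do nothing more.
- pin_top (a point): Centre of the top end of the indicator pin, a steel pin 10 mm across with a red band 10 mm wide, from 19 to 29 mm below its top end, hidden in the gland at the start. 62 mm above the counter plus the pin's joint value, so 92 mm when fully out.
- indicator: The indicator pin itself (same pin as above). Not to be touched. Origin on its axis, 2 mm below its top end.
- sundial: Bystander: boxwood sundial compass 70 x 70 x 18 mm with a brass gnomon to 37 mm, origin at the centre of its underside.
- lens: Bystander: cracked convex lens in a brass rim, 72 mm across, 14 mm high, origin at the centre of its underside.
- tin_case: Bystander: dark lacquered tin travel case with a brass cam lock, 60 x 90 x 30 mm, origin at the centre of its underside.
- aneroid: Bystander: brass aneroid barometer lying face up, 88 mm across, 36 mm high, origin at the centre of its underside.
- screwdriver: Bystander: screwdriver lying on the counter, 125 mm long along its x.
- jar: Bystander: small closed jar 44 mm across, 58 mm high, origin at the centre of its underside.

How it is judged:
By the outcome, as a careful person would: the job done as asked, in the order asked, and still so for the second after the job is handed in, with the robot touching nothing.
It also fails if it takes over 38 s, if anything falls off the work surface, if the arm or the gripper's body presses on something with over 40 N, if the wrist force passes 120 N, or if a joint passes its speed limit or range.

## Working session

There is one attempt and no reset: what is moved stays moved. The work goes in short steps, Python scripts to look and compute and a tool call to move; the robot and the scene stay as the last step left them, time stands still between calls to the robot, and variables do not carry over. Pictures are saved under pics/ and viewed, at most 10 in all, crops included, and the job is handed in when it is done.

Besides the shell and the picture viewer there is one more tool, called after "Request:" as a command line: name --argument value ..., lists and objects as JSON in quotes. jog_arm: Moves the arm, as the interface text tells. Its arguments: {"type":"object","properties":{"deltas":{"type":"array"},"grip_force":{"type":"number"}},"required":["deltas"]}

```bash
mkdir -p pics; cat > h.py <<'E'
import numpy as np, cv2
from rig import manip, imaging
def ray(c,u,v):
    K=np.array(c["mtx"]);T=np.array(c["cam_to_world"])
    d=T[:3,:3]@np.array([(u-K[0,2])/K[0,0],(v-K[1,2])/K[1,1],1]);return T[:3,3],d/np.linalg.norm(d)
def atz(c,u,v,z):
    o,d=ray(c,u,v);return o+d*(z-o[2])/d[2]
def tri(r):
    A=sum(np.eye(3)-np.outer(d,d) for o,d in r);b=sum((np.eye(3)-np.outer(d,d))@o for o,d in r)
    p=np.linalg.solve(A,b);return p,[np.linalg.norm(np.cross(p-o,d)) for o,d in r]
E
python3 - <<'E'
from h import *
for n in("scene","top"):
    cv2.imwrite(f"pics/{n}0.png",imaging.get_image(n));c=imaging.calibration(n);print(n,np.round(c["mtx"],1).tolist(),np.round(c["cam_to_world"],3).tolist())
s=manip.get_state();print(s)
E
```

```text
scene [[456.3, 0.0, 311.3], [0.0, 456.3, 240.6], [0.0, 0.0, 1.0]] [[0.666, 0.521, -0.534, 1.192], [0.746, -0.476, 0.466, -0.507], [-0.011, -0.708, -0.706, 0.87], [0.0, 0.0, 0.0, 1.0]]
top [[452.7, 0.0, 314.7], [0.0, 452.7, 235.5], [0.0, 0.0, 1.0]] [[-0.021, -0.989, 0.149, 0.463], [-1.0, 0.02, -0.007, -0.003], [0.004, -0.149, -0.989, 0.996], [0.0, 0.0, 0.0, 1.0]]
{'clock': 0.1, 'qpos': array([-1.42998222e+00,  2.76544476e-01,  1.50601124e+00, -5.04661292e-06,
        1.36071481e+00, -1.21048939e-01]), 'qd': array([ 2.04434946e-03, -1.89788742e-03, -2.60443924e-03,  7.09363339e-04,
        3.26793674e-04, -2.11020922e-05]), 'effort': array([ 1.22059042e-03, -4.17700589e+01, -2.46405441e+01, -1.51566310e-04,
        5.83601097e-03, -3.73388744e-06]), 'position': array([ 0.14875737, -0.55494951,  0.24151707]), 'ee_rot': array([-8.38873728e-04,  9.91440288e-01,  1.30558228e-01, -1.07580175e-05]), 'contact_force': array([-0.69988053,  0.48339475,  0.47164848]), 'moment': array([-0.00563196, -0.09362957,  0.02512069]), 'gripper_force': 0.0, 'width': 0.08536993691308364}
```

View pics/scene0.png

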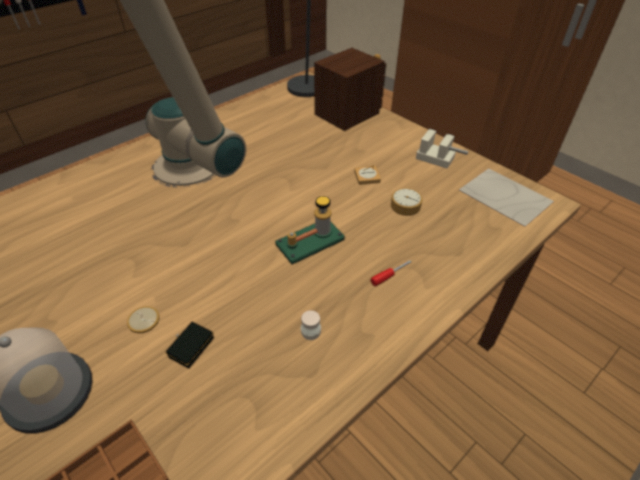

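View pics/top0.png

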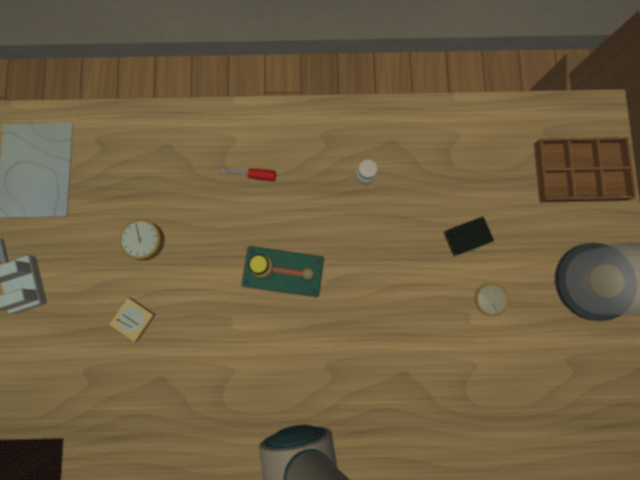

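The scene view shows the pump cap at about (323,202) and the gland at (292,240). The top view has the cap at (260,265) and the gland at (308,274). I'll enlarge both.

```bash
python3 - <<'E'
from h import *
a=cv2.imread("pics/scene0.png")[185:265,270:350];b=cv2.imread("pics/top0.png")[235:305,235:330]
A=cv2.resize(a,(400,400),interpolation=cv2.INTER_CUBIC);B=cv2.resize(b,None,fx=4,fy=4,interpolation=cv2.INTER_CUBIC)
B=cv2.copyMakeBorder(B,0,400-B.shape[0],0,0,cv2.BORDER_CONSTANT);cv2.imwrite("pics/crop0.png",np.hstack([A,B]))
s=imaging.calibration("scene");t=imaging.calibration("top")
for n in("scene","top"):
    im=cv2.imread(f"pics/{n}0.png");h=cv2.cvtColor(im,cv2.COLOR_BGR2HSV)
    m=cv2.inRange(h,(20,150,120),(35,255,255));k,l,st,ce=cv2.connectedComponentsWithStats(m)
    print(n,[(st[i].tolist(),ce[i].round(1).tolist()) for i in range(1,k) if st[i][4]>20])
E
```

```text
scene [([316, 196, 14, 9, 97], [322.5, 200.2])]
top [([250, 256, 16, 16, 208], [257.8, 263.6])]
```

View pics/crop0.png

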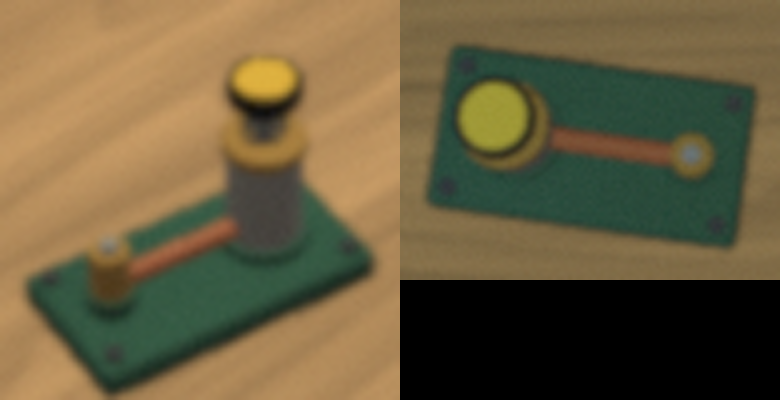

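The crop shows the cap top at about scene (322.5,200.3) and top (258,263.7). The pin top is at about scene (291.6,233.9) and top (307.4,273.4).

```bash
python3 - <<'E'
from h import *
s=imaging.calibration("scene");t=imaging.calibration("top")
P={}
for n,a,b in(("cap",(322.5,200.2),(257.9,263.7)),("pin",(291.6,233.9),(307.4,273.4))):
    p,e=tri([ray(s,*a),ray(t,*b)]);P[n]=p;print(n,p.round(4),np.round(e,4))
print("cap@.13 top,scene",atz(t,257.9,263.7,.13).round(4),atz(s,322.5,200.2,.13).round(4))
d=P["pin"]-P["cap"];print("dist",np.hypot(*d[:2]),"yaw",np.degrees(np.arctan2(d[1],d[0])))
st=manip.get_state();print("delta mm",(P["cap"]-st["position"]).round(4)*1000,st["clock"])
R=np.zeros(9)
w,x,y,z=st["ee_rot"];print("tool y dir",np.degrees(np.arctan2(1-2*(x*x+z*z),2*(x*y-w*z))))
E
```

```text
cap [0.5412 0.101  0.1275] [0.0006 0.0006]
pin [0.5255 0.0075 0.0586] [0.0012 0.0012]
cap@.13 top,scene [0.5406 0.1002 0.13  ] [0.5436 0.0995 0.13  ]
dist 0.09480054355728902 yaw -99.51674806593078
delta mm [ 392.5  655.9 -114. ] 0.1
tool y dir -74.99628256775188
```

The cap–pin spacing is 94.8 mm against a nominal 95, and the cap height is 127.5 mm against 130, so the measurement holds. Next I move above the cap with the fingers shutting.

Request:
jog_arm --deltas '[0,0,0,8,13,0,0,0,0,0,25,41,0,0,0,0,0,50,83,0,0,0,0,0,75,125,0,0,0,0,0,100,167,0,0,0,0,0,125,209,0,0,0,0,0,150,251,0,0,0,0,0,175,293,0,0,0,0,0,200,335,0,0,0,0,0,225,377,0,0,0,0,0,250,418,0,0,0,0,0,275,460,0,0,0,0,0,300,502,0,0,0,0,0,325,544,-5,0,0,0,0,350,586,-15,0,0,0,0,370,620,-30,0,0,0,0,384,642,-45,0,0,0,0,390,653,-57,0,0,0,0,392,655,-63,0,0,0,0,392,655,-66,0]' --grip_force 20

```text
clock: 2.1
position: [0.5398, 0.0992, 0.1756]
ee_rot: [0.0, 0.991, 0.131, -0.001]
contact_force: [0.1, -1.0, -0.2]
width: 0.0
gripper_force: 0.0
```

```bash
python3 - <<'E'
from h import *
st=manip.get_state();a=imaging.get_image("scene")[100:260,240:400];w=imaging.get_image("wrist")
A=cv2.resize(a,(440,440),interpolation=cv2.INTER_CUBIC);B=cv2.resize(w,(360,270));B=cv2.copyMakeBorder(B,0,170,0,0,cv2.BORDER_CONSTANT)
cv2.imwrite("pics/s1.png",np.hstack([A,B]));st=manip.get_state()
print({k:np.round(st[k],4) for k in("clock","position","ee_rot","contact_force","width","qpos")})
E
```

```text
{'clock': np.float64(2.2), 'position': array([0.54  , 0.0985, 0.1763]), 'ee_rot': array([ 3.000e-04,  9.915e-01,  1.300e-01, -5.000e-04]), 'contact_force': array([-0.4915, -0.7035, -0.4744]), 'width': np.float64(-0.0005), 'qpos': array([ 5.4000e-02,  2.8300e-01,  1.6661e+00, -7.0000e-04,  1.1935e+00,
        1.3644e+00])}
```

View pics/s1.png

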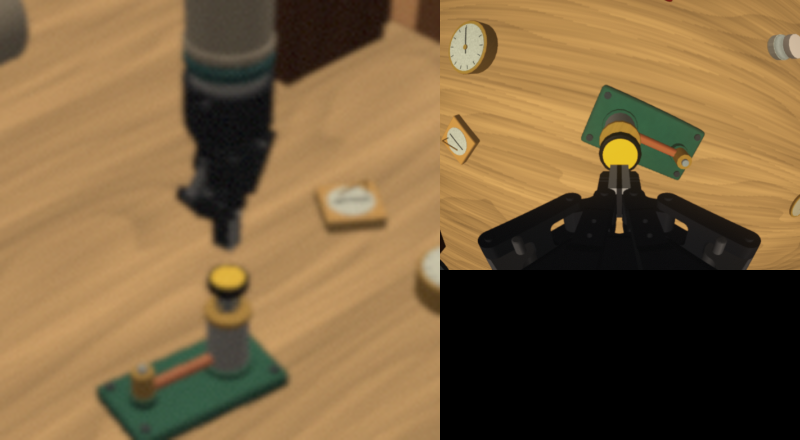

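The shut fingertips stand centred over the cap, with nothing else touched. I'll do a first press slowly, watching the force.

Request:
jog_arm --deltas '[0,0,0,1,2,-10,0,0,0,0,1,2,-22,0,0,0,0,1,2,-30,0,0,0,0,1,2,-36,0,0,0,0,1,2,-42,0,0,0,0,1,2,-48,0,0,0,0,1,2,-52,0,0,0,0,1,2,-52,0]'

```text
clock: 3.0
position: [0.5411, 0.1011, 0.1249]
ee_rot: [0.0, 0.991, 0.131, -0.001]
contact_force: [-2.8, -1.6, 9.9]
width: 0.0002
gripper_force: 4.8
```

Request:
jog_arm --deltas '[0,0,0,0,0,-2,0,0,0,0,0,0,-4,0,0,0,0,0,0,-4,0]'

```text
clock: 3.3
position: [0.5411, 0.1012, 0.1214]
ee_rot: [0.0, 0.991, 0.131, -0.001]
contact_force: [-4.6, -1.6, 10.3]
width: -0.0002
gripper_force: 5.5
```

Request:
jog_arm --deltas '[0,0,0,0,0,-2,0,0,0,0,0,0,-2,0]'

```text
clock: 3.5
position: [0.5412, 0.1012, 0.121]
ee_rot: [0.0, 0.991, 0.131, -0.0]
contact_force: [-6.4, -1.3, 18.7]
width: -0.0
gripper_force: 9.2
```

Request:
jog_arm --deltas '[0,0,0,0,0,-1,0,0,0,0,0,0,-1,0]'

```text
clock: 3.7
position: [0.5412, 0.1012, 0.1209]
ee_rot: [0.0, 0.991, 0.131, 0.0]
contact_force: [-7.9, -1.4, 24.4]
width: 0.0001
gripper_force: 11.9
```

The stop is reached at TCP z = 0.121, with force rising from 10 to 24 N. I'll release fully and then do two more strokes.

Request:
jog_arm --deltas '[0,0,0,0,0,10,0,0,0,0,0,0,22,0,0,0,0,0,0,32,0,0,0,0,0,0,32,0,0,0,0,0,0,24,0,0,0,0,0,0,14,0,0,0,0,0,0,6,0,0,0,0,0,0,1,0,0,0,0,0,0,1,0,0,0,0,0,0,1,0]'

```text
clock: 4.7
position: [0.5429, 0.1017, 0.1209]
ee_rot: [0.0, 0.991, 0.131, 0.002]
contact_force: [-4.4, -0.2, 23.4]
width: 0.0001
gripper_force: 11.6
```

Request:
jog_arm --deltas '[0,0,0,0,0,10,0,0,0,0,0,0,22,0,0,0,0,0,0,32,0,0,0,0,0,0,32,0]'

```text
clock: 5.1
position: [0.5418, 0.1016, 0.1504]
ee_rot: [0.0, 0.991, 0.131, -0.0]
contact_force: [1.1, 0.2, -0.2]
width: -0.0006
gripper_force: 0.0
```

```bash
python3 - <<'E'
from h import *
a=imaging.get_image("scene")[160:270,260:370]
cv2.imwrite("pics/s2.png",cv2.resize(a,(550,550),interpolation=cv2.INTER_CUBIC))
st=manip.get_state();print(st["clock"],st["position"],st["contact_force"])
E
```

```text
5.15 [0.54128193 0.10152564 0.14966781] [ 0.32442085 -0.07123381 -0.78598378]
```

View pics/s2.png

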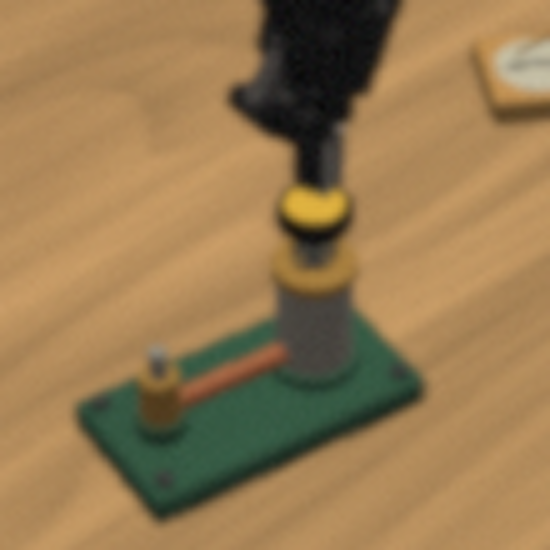

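The cap has sprung up, the pin stands out by a stub at (157,352) and the pump hasn't moved. I'll do four more strokes.

Request:
jog_arm --deltas '[0,0,0,0,0,-8,0,0,0,0,0,0,-18,0,0,0,0,0,0,-26,0,0,0,0,0,0,-31,0,0,0,0,0,0,-31,0,0,0,0,0,0,-31,0,0,0,0,0,0,-22,0,0,0,0,0,0,-10,0,0,0,0,0,0,0,0,0,0,0,0,0,0,0,0,0,0,0,0,-8,0,0,0,0,0,0,-18,0,0,0,0,0,0,-26,0,0,0,0,0,0,-31,0,0,0,0,0,0,-31,0,0,0,0,0,0,-31,0,0,0,0,0,0,-22,0,0,0,0,0,0,-10,0,0,0,0,0,0,0,0,0,0,0,0,0,0,0]'

```text
clock: 7.15
position: [0.5418, 0.1016, 0.1504]
ee_rot: [0.0, 0.991, 0.131, 0.0]
contact_force: [0.2, -0.4, -0.6]
width: -0.0004
gripper_force: 0.0
```

Request:
jog_arm --deltas '[0,0,0,0,0,-8,0,0,0,0,0,0,-18,0,0,0,0,0,0,-26,0,0,0,0,0,0,-31,0,0,0,0,0,0,-31,0,0,0,0,0,0,-31,0,0,0,0,0,0,-22,0,0,0,0,0,0,-10,0,0,0,0,0,0,0,0,0,0,0,0,0,0,0,0,0,0,0,0,-8,0,0,0,0,0,0,-18,0,0,0,0,0,0,-26,0,0,0,0,0,0,-31,0,0,0,0,0,0,-31,0,0,0,0,0,0,-31,0,0,0,0,0,0,-22,0,0,0,0,0,0,-10,0,0,0,0,0,0,0,0,0,0,0,0,0,0,0]'

```text
clock: 9.15
position: [0.5418, 0.1016, 0.1503]
ee_rot: [0.0, 0.991, 0.131, 0.0]
contact_force: [-0.2, 0.2, 0.7]
width: 0.0
gripper_force: 0.0
```

```bash
python3 - <<'E'
from h import *
a=imaging.get_image("scene")[160:270,260:370]
cv2.imwrite("pics/s3.png",cv2.resize(a,(550,550),interpolation=cv2.INTER_CUBIC))
st=manip.get_state();print(st["clock"],st["position"],st["contact_force"])
E
```

```text
9.2 [0.54134987 0.10151356 0.14965666] [-0.26436074 -0.80449812  0.7573452 ]
```

View pics/s3.png

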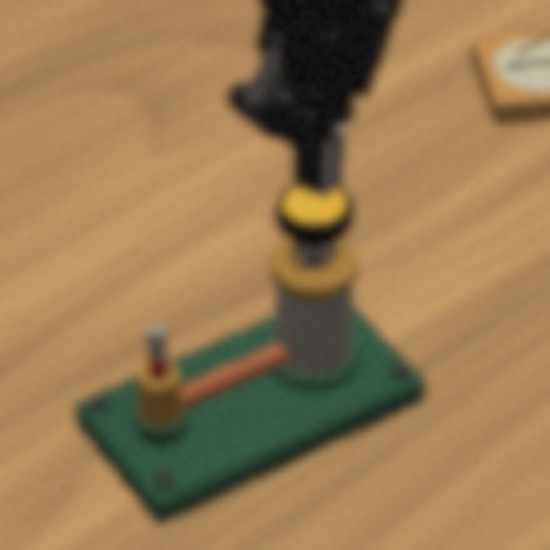

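The pin top is now at (156,333) and only part of the red band shows, so those quick strokes each gained little. I'll slow down, pausing longer at the bottom and the top, and press a bit harder.

Request:
jog_arm --deltas '[0,0,0,0,0,-8,0,0,0,0,0,0,-16,0,0,0,0,0,0,-24,0,0,0,0,0,0,-30,0,0,0,0,0,0,-32,0,0,0,0,0,0,-32,0,0,0,0,0,0,-32,0,0,0,0,0,0,-32,0,0,0,0,0,0,-32,0]'

```text
clock: 10.1
position: [0.5419, 0.1016, 0.1209]
ee_rot: [0.0, 0.991, 0.131, 0.001]
contact_force: [-4.7, -0.1, 22.8]
width: -0.0
gripper_force: 11.5
```

Request:
jog_arm --deltas '[0,0,0,0,0,8,0,0,0,0,0,0,16,0,0,0,0,0,0,24,0,0,0,0,0,0,32,0,0,0,0,0,0,34,0,0,0,0,0,0,34,0,0,0,0,0,0,34,0,0,0,0,0,0,34,0]'

```text
clock: 10.9
position: [0.5414, 0.1015, 0.1516]
ee_rot: [0.0, 0.991, 0.131, -0.001]
contact_force: [0.2, -1.0, 0.2]
width: -0.0002
gripper_force: 0.0
```

```bash
python3 - <<'E'
from h import *
im=imaging.get_image("scene");a=im[160:270,260:370]
cv2.imwrite("pics/s4.png",cv2.resize(a,(550,550),interpolation=cv2.INTER_CUBIC))
st=manip.get_state();print(st["clock"],st["position"],st["contact_force"])
c=imaging.calibration("scene");T=np.linalg.inv(c["cam_to_world"])
for j in(0,.01,.02,.024,.027,.03):
    q=c["mtx"]@(T@[.5255,.0075,.0595+j,1])[:3];print(j,((q[:2]/q[2]-[260,160])*5+2).round(1))
E
```

```text
10.95 [0.54148114 0.10154857 0.15173996] [-0.3127789   0.32609383  0.37586314]
0 [157.5 370.5]
0.01 [156.7 356.4]
0.02 [155.9 342.1]
0.024 [155.5 336.3]
0.027 [155.3 331.9]
0.03 [155.  327.6]
```

View pics/s4.png

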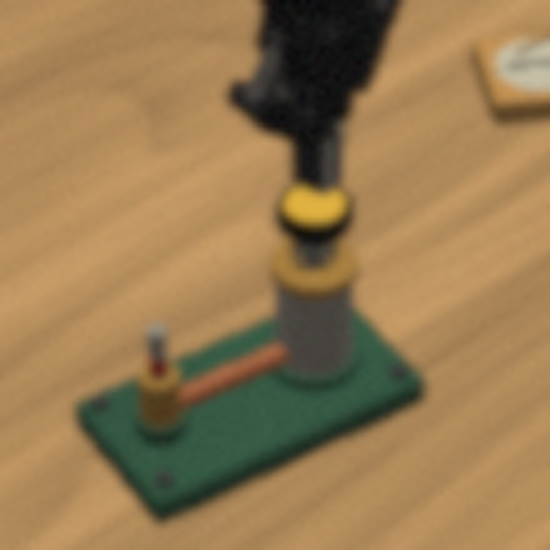

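The pin top hasn't moved in this last stroke and sits near (156,331), the projected value for roughly 27–30 mm. I need a finer look, so I'll take enlarged scene and wrist crops together.

```bash
python3 - <<'E'
from h import *
im=np.mean([imaging.get_image("scene") for _ in range(6)],0).astype(np.uint8)
c=imaging.calibration("wrist");w=imaging.get_image("wrist");print(np.round(c["mtx"],1).tolist(),np.round(c["cam_to_world"],3).tolist())
A=cv2.resize(im[220:250,280:302],(22*18,30*18),interpolation=cv2.INTER_CUBIC)
B=cv2.resize(w[200:420,340:500],None,fx=2.4,fy=2.4,interpolation=cv2.INTER_CUBIC)[:540]
cv2.imwrite("pics/s5.png",np.hstack([A,cv2.copyMakeBorder(B,0,540-B.shape[0],0,0,cv2.BORDER_CONSTANT)]))
print(im[222:242,291].tolist())
E
```

```text
[[371.6, 0.0, 318.3], [0.0, 371.6, 243.2], [0.0, 0.0, 1.0]] [[0.258, -0.924, -0.281, 0.613], [-0.966, -0.247, -0.076, 0.12], [0.001, 0.291, -0.957, 0.284], [0.0, 0.0, 0.0, 1.0]]
[[92, 140, 181], [94, 139, 177], [105, 139, 167], [117, 139, 154], [114, 129, 136], [93, 104, 110], [72, 82, 88], [64, 74, 82], [63, 72, 82], [57, 67, 85], [44, 53, 92], [29, 40, 93], [30, 48, 97], [44, 77, 115], [52, 100, 135], [51, 100, 133], [38, 78, 105], [30, 63, 85], [28, 59, 80], [29, 59, 81]]
```

View pics/s5.png

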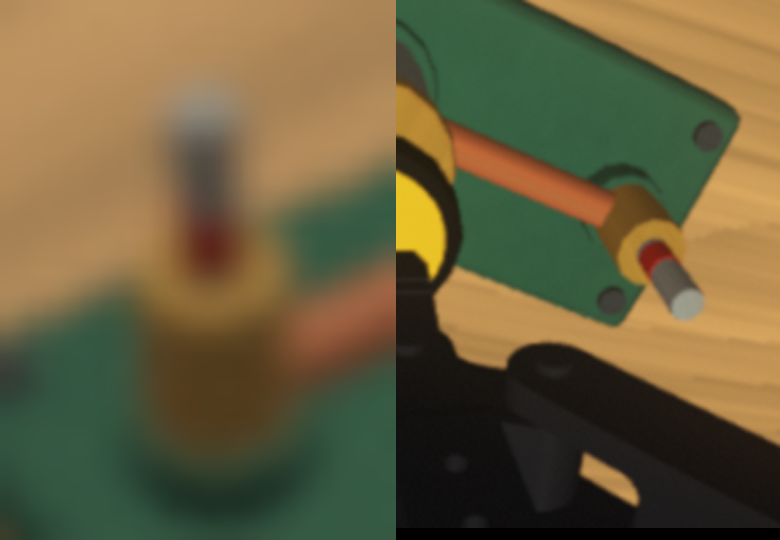

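The wrist view shows the pin clearly: top at about (687,304), red band around (655,258) and a dark patch between the band and the gland near (648,246). I'll work out the height numerically and enlarge further.

```bash
python3 - <<'E'
from h import *
c=imaging.calibration("wrist");w=imaging.get_image("wrist");K=c["mtx"];T=np.array(c["cam_to_world"])
cv2.imwrite("pics/s6.png",cv2.resize(w[285:345,420:480],(600,600),interpolation=cv2.INTER_CUBIC))
def wray(u,v):
    d=np.array([u-K[0][2],v-K[1][2]]);r=np.hypot(*d);th=r/K[0][0];return T[:3,3],T[:3,:3]@np.r_[d/r*np.sin(th),np.cos(th)]
s=imaging.calibration("scene")
print(tri([wray(461.0,326.4),ray(s,290.9,225.4)]))
Ti=np.linalg.inv(T)
def pw(p):
    q=Ti[:3,:3]@p+Ti[:3,3];r=np.hypot(*q[:2]);th=np.arctan2(r,q[2]);return np.r_[K[0][2],K[1][2]]+K[0][0]*th*q[:2]/r
for j in(.021,.024,.027,.03):
  print(j,[((pw(np.array([.5255,.0075,z]))-[420,285])*10).round() .tolist() for z in(.062+j,.043+j,.033+j,.06)])
E
```

```text
(array([0.528052  , 0.00571447, 0.09211927]), [np.float64(0.0007865254457571236), np.float64(0.0007865254457572283)])
0.021 [[324.0, 363.0], [237.0, 232.0], [195.0, 169.0], [220.0, 206.0]]
0.024 [[339.0, 385.0], [250.0, 251.0], [208.0, 188.0], [220.0, 206.0]]
0.027 [[353.0, 407.0], [263.0, 271.0], [220.0, 206.0], [220.0, 206.0]]
0.03 [[369.0, 431.0], [277.0, 292.0], [233.0, 225.0], [220.0, 206.0]]
```

View pics/s6.png

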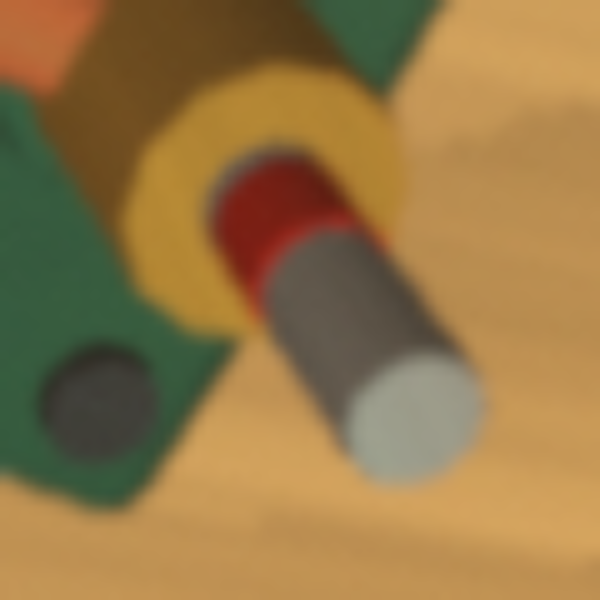

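A grey steel sliver shows below the whole red band, and the pin top triangulates to 92 mm, so it is fully out. The plunger is up. I'll retreat and hand in.

Request:
jog_arm --deltas '[0,0,0,0,0,15,0,0,0,0,0,0,40,0,0,0,0,0,0,60,0,0,0,0,0,0,60,0,0,0,0,0,0,60,0]'

```text
clock: 11.85
position: [0.5417, 0.1016, 0.2122]
ee_rot: [0.0, 0.991, 0.131, 0.0]
contact_force: [-0.1, 0.7, -0.9]
width: -0.0001
gripper_force: 0.0
```

```bash
python3 -c "
from rig import manip
print(manip.sign_off())"
```

```text
the job is handed in; nothing more can be done
None
```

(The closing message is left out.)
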